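# Load an end-quench bar into the hardness-traverse fixture and lock it

## Task

Set up the red-marked end-quench bar for its hardness traverse: lift it out of the wooden rack, lay it down on the grey metal fixture's bed in front of the guides with the painted end towards the open end of the bed, and let go. Then, from its painted end, push it along between the converging guides, under the strap, until its plain end is fully home against the end stop. Finally turn the orange wing knob clockwise until it clicks over into its locked notch, so that its arm lies behind the bar; leave the blue-marked bar in the rack and the other things on the bench where they are.

Things in the scene. Friction and masses are not known exactly. Their poses are not given: they have to be found in the camera images.
- red_bar: the steel bar to load: round, 25 mm diameter, 100 mm long, 0.3 to 0.46 kg, with two ground flats 9 mm wide on top and underside (23.4 mm apart), on which it lies without rolling. Its last 16 mm are painted red. Origin at its centre (11.7 mm above what it lies on); x along the bar from the painted end to the plain (quenched) end, z up out of the upper flat
- red_bar_nose (a point): centre of the red bar's plain end face, the one that goes against the stop
- red_bar_head (a point): centre of the red bar's painted end face
- blue_bar: an identical bar with a blue-painted end, lying in the other seat of the rack; stays there
- rack: wooden rack fixed to the bench, base 112 x 150 x 8 mm; origin under its centre, x along the bars. Two seats at y = +40 and -40 mm; which bar lies in which varies. A bar's underside lies 20 mm above the bench in two notches 28 mm wide that cover it from 25 to 47 mm either side of its middle, cheeks up to z = 40 mm: only its middle 50 mm is open to fingers
- fixture: grey metal fixture fixed to the bench; origin at the bench, below the centre of a bar that is home; x is the pushing direction, z up. Flat bed 78 mm wide, top at z = 12, x = -125 to +65 mm. Two steel rails 24 mm high: clear width narrows from 47 mm at x = -26 to 26.4 mm at x = 0, then 26.4 mm to the end stop at x = +50. A strap over the rails at x = 12 to 28 clears a lying bar by 3.6 mm.
- loading_bed (a point): point on top of the bed's centre line, 64 mm before the centre of the home position, where the bar's middle can be laid; bed and rails are ground and waxed (friction about 0.2); its tip then lies 12 mm inside the mouth of the guides
- guide_mouth (a point): middle of the wide entrance of the guides, at the height of a lying bar's axis
- stop_face (a point): point on the end stop's face where the centre of the bar's plain end belongs; axes as the fixture's. A bar that is home projects 24 mm out of the guides
- lock (a joint): the swing-arm lock on the -y side of the fixture: 0 in the open notch, grows clockwise seen from above, 1.35 rad in the locked notch; end stops just beyond. A spring detent pulls it into the nearer notch: the hump is at 0.67 rad and passing it takes up to 0.25 N m
- lock_grip (a point): on the lock's axis, 58.5 mm above the bench, in the upper half of an orange wing grip 50 mm long, 14 mm wide, from z = 36 to 69 mm. The point's x axis points along the wing and the arm, y across the wing. The steel arm below it, z = 18 to 30 mm, 12 mm wide, reaches 100 mm out from the axis
- lock_tip (a point): centre of the brass tip of the lock's arm, 94 mm from the axis; open, the arm points back away from the stop, clear of the bed; locked, it lies across the bed, its flank close behind the painted end of a bar that is home
- lens_can: lens can, grey with a black screw top, 36 mm diameter, 57 mm high, bystander; origin at its underside centre
- green_specimen: green mounted specimen puck, 30 mm diameter, 17 mm high, bystander; origin at its underside centre
Things that resemble listed ones, but are neither listed nor needed, are in the scene too. What is shaped like the red_bar but black or purple is not meant.

How it is judged:
By the outcome, as a careful person would: the job done as asked, in the order asked, and still so for the second after the job is handed in, with the robot touching nothing.
It also fails if it takes over 58 s, if anything falls off the work surface, if the arm or the gripper's body presses on something with over 40 N, if the wrist force passes 120 N, or if a joint passes its speed limit or range.

## Robot

A 6-joint arm with a two-finger parallel gripper is mounted at the origin on a cart in front of the work surface, level with it; the furniture and walls round the work are solid. World frame = base frame: x ahead of the robot, y to its left, z up, the work surface at z = 0. Lengths are in m, angles in rad, forces in N, time in s.
With the tool pointing down it reaches from about 0.375 to 0.925 m from the base axis. Payload 5.7 kg.
Tool frame: the origin (TCP) lies at the very end of the fingers, on their centre line; the grasp point (between the pads) lies 19 mm behind it; z points along the fingers, y is the line along which they close (so a half turn about z gives the same grasp; the last joint's range is limited). The gripper opens to 85 mm and grips with 20 to 120 N. Pads are 22 mm wide; open, the fingers measure 114 mm over their backs; the gripper's body (76 mm by 85 mm) begins 54 mm behind the grasp point. The pads swing forward as they close: fully open they stand 13 mm farther back than shut.
Start: joints at [1.124, 0.359, 1.51, -0, 1.272, -0.115], TCP at [0.195, 0.567, 0.231] pointing down, gripper open.
Joint ranges: [-2.97, 2.97], [-1.01, 2.36], [0.21, 2.38], [-0.96, 4.11], [0.2, 2.71], [-2.98, 2.98]. Speed limits (rad/s): [2.39, 2.39, 3.14, 3.14, 3.14, 3.14].

## Interface

Orientations are given as a rotation vector (axis times angle).
In Python, from workcell import ctrl gives the robot as it stands.
- The arm moves only by the shell command python3 -m jog 'ROWS' [FORCE]. ROWS is JSON, a list of rows, each a list of 3 entries, a list of its own where there are three numbers: the turn, a rotation vector about the tool's x, y, z in rad, then the shift along the tool's x, y, z in m, then the opening, from 0 (shut) to 1 (fully open). A call has exactly 5 rows; each row is the pose to reach, as a shift and turn from the pose commanded when the call began, along the tool's axes at that moment; what a row does not reach only later rows make up. A row lasts 1/10 s, in which the tool goes at most 50 mm and 8.59 degrees, less where a joint would pass 70% of its speed; a pose out of reach is approached as far as the arm can. A call with a gripper value outside its range is refused whole. The fingers move at their own pace and stop on an object; FORCE is the grip in N (left out, the last holds). Time passes only in rows, so rows that repeat a pose let the fingers close, or fill a call up. It gives the time, the measured TCP pose, the force, the opening and the grip force at its end, in the units of the state.
- ctrl.sense(): the state, without advancing time (a new reading comes with each control period).
- ctrl.capture(name): name is "scene" or "top"; returns a dict with "frame" (384x512x3 uint8, red, green, blue), "range_z" (384x512 float32, m along the optical axis (not along the pixel's ray), 0 where there is no reading), "fx", "fy", "cx", "cy" (pixels), "position" and "orientation" of the camera in the world. Camera axes: x right, y up, looking along -z (the intrinsics and any distortion apply to the point x, -y, -z); pixel columns grow to the right and rows downward; lengths in m; the calibration is good to about 2 mm. A picture is of the moment at which its call begins.
- ctrl.job_done(): hands the job in; it is judged then, once.
Trained networks look in a picture, given as the dict that the camera call returned (one of the last four; its "shot" number tells which), for a name from the list of things; names that differ only in an ending like _2 or _b are one class to them, and where a whole thing is asked for, a point or a joint stands for the part that bears it (a point fixed in the world has none). Each returns a list of dicts, best first, with "score" (0 to 1); they miss things now and then, are a little off and sometimes report something else, mostly with a low value. They report only what shows in the picture. A call takes as long as a camera call. They do not tell look-alikes from the thing itself.
- ctrl.recognise(picture, thing): "at" ([column, row] as shares, 0 to 1, of the picture: columns of its width, rows of its height, amid what is visible of it).
The state is a dict: "t": time; "qpos": joint angles; "dq": joint speeds; "joint_torque": joint torques, N m; "tcp_pos": TCP position; "eef_rot": TCP orientation; "contact_force": force on the tool from outside, world axes, zero at the start; "torque": the same for the moment, N m; "grip_width": opening from 0.0 (shut) to 1.0 (fully open); "finger_force": force on a finger pad.
Only numpy, scipy, OpenCV 4.12 (cv2) and the standard library are available. Lean on these libraries where they do the work, as an engineer would, in place of code of your own. Each camera call takes 0.05 s, during which the arm holds its last target. There are 200 camera calls.

## Working session

There is one attempt and no reset: what is moved stays moved. The work goes in short steps, Python scripts to look and compute and a shell command to move; the robot and the scene stay as the last step left them, time stands still between calls to the robot, and variables do not carry over. Pictures are saved under pics/ and viewed, at most 10 in all, crops included, and the job is handed in when it is done.

```bash
mkdir -p pics; ls; cat > h.py <<'E'
import numpy as np, cv2
from scipy.spatial.transform import Rotation as R
from workcell import ctrl
def cam(n):
    p=ctrl.capture(n); return p
def rot(o):
    o=np.array(o,float)
    if o.shape==(3,3): return o
    return R.from_rotvec(o).as_matrix() if o.size==3 else R.from_quat(o).as_matrix()
def cloud(p):
    z=p["range_z"]; v,u=np.mgrid[0:z.shape[0],0:z.shape[1]]
    c=np.stack([(u-p["cx"])/p["fx"]*z,-(v-p["cy"])/p["fy"]*z,-z],-1)
    w=c@rot(p["orientation"]).T+np.array(p["position"]); w[z==0]=np.nan; return w
def save(p,n,crop=None,s=1.5):
    f=p["frame"][:,:,::-1]
    if crop: a,b,c,d=crop; f=f[b:d,a:c]
    cv2.imwrite("pics/"+n,cv2.resize(np.ascontiguousarray(f),None,fx=s,fy=s,interpolation=cv2.INTER_CUBIC))
E
python3 - <<'E'
from h import *
for n in ("top","scene"):
    p=cam(n); print({k:v for k,v in p.items() if k not in("frame","range_z")})
    save(p,n+"1.png"); w=cloud(p)
    for t in ["red_bar","blue_bar","rack","fixture","lock","lock_grip","lock_tip","stop_face","red_bar_head","red_bar_nose","lens_can","green_specimen"]:
        for d in ctrl.recognise(p,t)[:3]:
            c,r=d["at"][0]*512,d["at"][1]*384
            print(t,round(d["score"],2),round(c),round(r),w[min(int(r),383),min(int(c),511)].round(3))
s=ctrl.sense(); print(s["t"],s["tcp_pos"],s["eef_rot"],s["grip_width"])
E
```

```text
pics
{'fx': 477.13654314917267, 'fy': 477.13654314917267, 'cx': 258.9631583848909, 'cy': 193.21536096418578, 'position': array([ 0.31086519, -0.10479555,  1.20092988]), 'orientation': array([ 0.16495691, -0.17219108, -1.54835362]), 'shot': 1}
red_bar 0.96 332 213 [ 0.52  -0.289  0.042]
red_bar 0.86 279 256 [ 0.414 -0.158  0.02 ]
red_bar 0.74 285 179 [ 0.606 -0.174  0.024]
blue_bar 0.8 364 207 [ 0.533 -0.365  0.045]
rack 0.66 347 209 [ 0.537 -0.33   0.008]
fixture 0.76 202 198 [0.559 0.037 0.011]
lock 0.94 235 203 [ 0.536 -0.05   0.066]
lock_grip 0.59 237 205 [ 0.53  -0.055  0.061]
lock_grip 0.34 201 200 [0.554 0.039 0.008]
lock_tip 0.65 236 203 [ 0.536 -0.05   0.066]
stop_face 0.83 203 201 [0.547 0.036 0.016]
red_bar_head 0.88 280 254 [ 0.416 -0.162  0.022]
red_bar_head 0.64 331 208 [ 0.529 -0.286  0.048]
red_bar_head 0.6 285 182 [ 0.601 -0.171  0.024]
red_bar_nose 0.92 283 176 [ 0.617 -0.169  0.023]
red_bar_nose 0.81 276 254 [ 0.419 -0.153  0.021]
red_bar_nose 0.71 329 210 [ 0.526 -0.281  0.046]
lens_can 0.82 138 260 [0.394 0.177 0.058]
green_specimen 0.58 240 136 [ 0.725 -0.054  0.
[... 647 characters left out ...]
9 237 195 [ 0.542 -0.052  0.035]
lock_tip 0.67 237 197 [ 0.541 -0.054  0.027]
stop_face 0.62 236 181 [0.572 0.023 0.019]
red_bar_head 0.73 276 214 [ 0.622 -0.173  0.022]
red_bar_head 0.7 268 251 [ 0.524 -0.294  0.045]
red_bar_head 0.68 217 234 [ 0.422 -0.152  0.023]
red_bar_nose 0.77 274 213 [ 0.626 -0.149  0.003]
red_bar_nose 0.64 271 251 [ 0.528 -0.298  0.042]
red_bar_nose 0.56 221 236 [ 0.427 -0.163  0.022]
lens_can 0.7 168 164 [0.386 0.173 0.052]
lens_can 0.65 238 194 [ 0.542 -0.054  0.048]
green_specimen 0.73 269 252 [ 0.525 -0.299  0.045]
green_specimen 0.58 288 181 [nan nan nan]
1.3 [0.19546501 0.56724335 0.23128458] [ 5.18784356e-01  3.09845998e+00 -1.45896387e-04] 0.9999628294747805
```

```bash
python3 - <<'E'
import cv2
f=cv2.imread("pics/top1.png")[130*3//2:290*3//2,110*3//2:400*3//2]
cv2.imwrite("pics/topc.png",cv2.resize(f,None,fx=1.8,fy=1.8,interpolation=cv2.INTER_CUBIC))
E
```

```text
(no output)
```

View pics/topc.png

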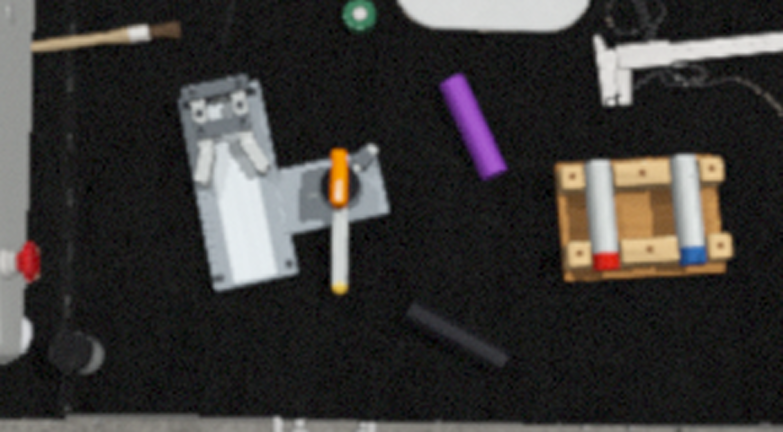

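View pics/scene1.png

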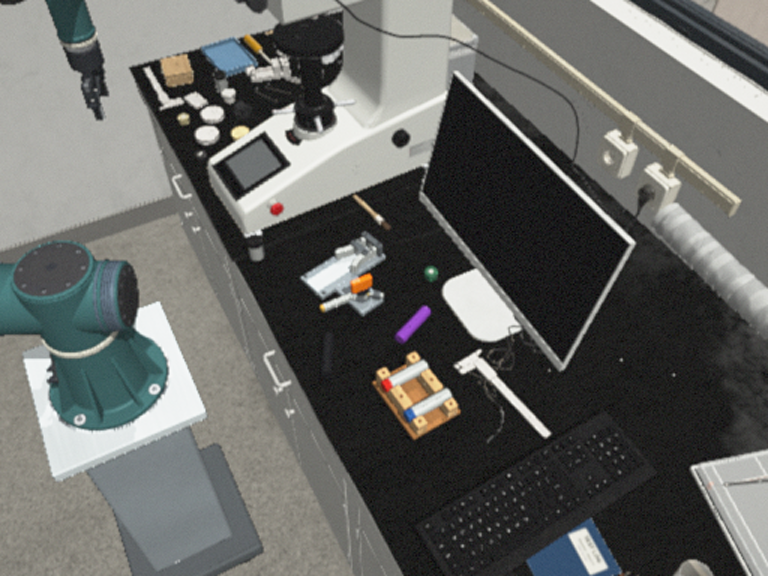

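The top crop shows the red bar in the rack's left seat (603,210), its painted end towards the robot. The fixture is at (240,180) with its stop at the far end, and the lock is at (340,180) with its arm pointing back. A hardness tester stands at the left, close to the start pose.

```bash
cat > fit.py <<'E'
from h import *
from scipy.optimize import minimize
def plane(p,z):
    v,u=np.mgrid[0:384,0:512]
    d=np.stack([(u-p["cx"])/p["fx"],-(v-p["cy"])/p["fy"],-np.ones(u.shape)],-1)@rot(p["orientation"]).T
    o=np.array(p["position"]); return o+d*((z-o[2])/d[...,2])[...,None]
def barfit(p,c0,zt,L=.1,W=.0235,th0=0,rad=.07,mask=None):
    """fit bright rectangle at height zt"""
    P=plane(p,zt)[...,:2]; f=p["frame"].astype(float); 
    return P,f
E
python3 - <<'E'
from fit import *
ps=[cam("top"),cam("scene")]
W=[cloud(p) for p in ps]
np.savez("v.npz",W0=W[0],W1=W[1],f0=ps[0]["frame"],f1=ps[1]["frame"])
import pickle; pickle.dump(ps,open("ps.pkl","wb"))
a=np.concatenate([w.reshape(-1,3) for w in W]); a=a[~np.isnan(a[:,0])]
g=lambda x0,x1,y0,y1:a[(a[:,0]>x0)&(a[:,0]<x1)&(a[:,1]>y0)&(a[:,1]<y1),2]
print("max height map rows x, cols y (cm)")
ys=np.arange(.75,-.5,-.05); print("      ",*["%4d"%round(y*100) for y in ys])
for x in np.arange(0.1,.95,.05):
    print("%.2f"%x,*["%4d"%(round(100*np.percentile(q,98)) if len(q:=g(x-.025,x+.025,y-.025,y+.025)) else -99) for y in ys])
# detections by height / colour
for i,(p,w) in enumerate(zip(ps,W)):
    f=p["frame"].astype(float); hsv=cv2.cvtColor(p["frame"],cv2.COLOR_RGB2HSV)
    z=w[...,2]; x=w[...,0]; y=w[...,1]
    bz=z[(f.max(-1)<40)&(x>.4)&(x<.7)&(y>-.25)&(y<.15)]; print("bench z",np.nanmedian(bz))
    def blob(m,n,h=None):
        q=w[m]; q=q[~np.isnan(q[:,0])]
        if len(q)<5: print(n,len(q));return
        c=q.mean(0); e,v=np.linalg.eigh(np.cov((q-c)[:,:2].T)); d=v[:,1]*np.sign(v[0,1])
        t=(q-c)[:,:2]@d; s=(q-c)[:,:2]@np.array([-d[1],d[0]])
        mid=c[:2]+d*(t.max()+t.min())/2
        print(n,len(q),"c",c.round(4),"mid",mid.round(4),"ang",np.degrees(np.arctan2(d[1],d[0])).round(1),"len",np.ptp(t).round(3),np.ptp(s).round(3))
    H,S,V=[hsv[...,k].astype(int) for k in range(3)]
    roi=(x>.35)&(x<.75)&(y>-.45)&(y<.12)
    red=((H<6)|(H>172))&(S>150)&(V>80)&roi
    blob(red&(y<-.2),"red paint")
    blob((z>.035)&(abs(y+.288)<.025)&(S<60)&(V>110)&roi|red&(y<-.2),"red bar all")
    blob((H>5)&(H<18)&(S>170)&(V>100)&(z>.05)&(abs(y+.05)<.05)&roi,"wing")
    blob((H>20)&(H<35)&(S>120)&(abs(y+.05)<.06)&roi,"tip")
    blob((z>.006)&(z<.018)&roi&(y>-.03)&(y<.1)&(V>60),"bed")
    blob((z>.03)&(z<.045)&roi&(y>-.02)&(y<.1)&(V>60),"rails/strap")
E
```

```text
max height map rows x, cols y (cm)
         75   70   65   60   55   50   45   40   35   30   25   20   15   10    5    0   -5  -10  -15  -20  -25  -30  -35  -40  -45
0.10  -79  -79  -79  -79  -79  -79  -79  -79   63  -79  -79  -70    1    1    8   33   33   31    1  -70  -79  -79  -79  -79  -79
0.15  -79  -79  -79  -79   52   35  -79  -79  -79  -79  -79  -70    1    1    1    1    1    1    0  -70  -79  -79  -79  -79  -79
0.20  -79  -79  -79   31   52   44  -79  -79  -79  -79  -79  -79  -78  -79  -79  -79  -79  -79  -78  -79  -79  -79  -79  -79  -79
0.25  -79  -79  -40   31   50  -79  -79  -79  -79  -78  -79  -79  -79  -79  -79  -79  -79  -79  -79  -79  -79  -79  -79  -79  -79
0.30  -79  -79  -79  -79  -78  -79  -79  -79  -79  -79  -79  -79  -79  -79  -79  -15  -15  -79  -79  -79  -79  -79  -79  -79  -79
0.35    1    1    1    1    1    1    1    1    1    1    1    1    1    1    1    1    1    1    1    1    1    1    1    1    1
0.40    2    2    2    2    2    1   11   12   12   12   11    6    6    1    1    1    1    1    3    3    1    1    1    1    1
0.45    2    2    2    
[... 1649 characters left out ...]
7
bed 2016 c [0.5386 0.0348 0.0116] mid [0.5583 0.0388] ang 11.5 len 0.191 0.122
rails/strap 499 c [0.6087 0.0621 0.0383] mid [0.6025 0.0609] ang 11.0 len 0.097 0.068
bench z 0.0031474613529214324
red paint 42 c [ 0.4858 -0.2955  0.0398] mid [ 0.4848 -0.2912] ang -76.9 len 0.029 0.011
red bar all 234 c [ 0.5286 -0.2938  0.0434] mid [ 0.5308 -0.2936] ang 3.1 len 0.099 0.032
wing 83 c [ 0.5583 -0.0531  0.0638] mid [ 0.5568 -0.0532] ang 3.9 len 0.048 0.02
tip 10 c [ 0.5096 -0.0504  0.0103] mid [ 0.5273 -0.0508] ang -1.5 len 0.311 0.048
bed 670 c [0.5395 0.0333 0.0138] mid [0.5631 0.0354] ang 5.0 len 0.208 0.124
rails/strap 207 c [0.6094 0.0592 0.0379] mid [0.6107 0.0595] ang 12.5 len 0.098 0.07
```

```bash
python3 - <<'E'
from fit import *
import pickle
from scipy.ndimage import map_coordinates
from scipy.optimize import minimize
p=pickle.load(open("ps.pkl","rb"))[0]
f=p["frame"].astype(float); R0=rot(p["orientation"]); o=np.array(p["position"])
def proj(P):
    c=(P-o)@R0; return np.stack([p["cx"]+p["fx"]*c[...,0]/-c[...,2],p["cy"]-p["fy"]*c[...,1]/-c[...,2]],-1)
def samp(P,ch):
    q=proj(P); return map_coordinates(ch,[q[...,1],q[...,0]],order=1)
g=f.mean(-1); hsv=cv2.cvtColor(p["frame"],cv2.COLOR_RGB2HSV)
def w(x,y,a,X,Y,Z): return np.stack([x+np.cos(a)*X-np.sin(a)*Y,y+np.sin(a)*X+np.cos(a)*Y,0*X+Z],-1)
# edge score: inside minus outside along segments, d = offset
def edge(x,y,a,segs,Z,ch,d=.004):
    s=0
    for (x0,y0,x1,y1) in segs:   # outward normal is to the right of travel
        t=np.linspace(0,1,60); X=x0+(x1-x0)*t;Y=y0+(y1-y0)*t
        n=np.array([y1-y0,-(x1-x0)]);n=n/np.linalg.norm(n)
        s+=(np.clip(samp(w(x,y,a,X-n[0]*d,Y-n[1]*d,Z),ch),0,120)-np.clip(samp(w(x,y,a,X+n[0]*d,Y+n[1]*d,Z),ch),0,120)).mean()
    return s
def fit(x0,segs,Z,ch):
    r=max((minimize(lambda v:-edge(v[0],v[1],v[2],segs,Z,ch),np.array(x0)+dx,method="Nelder-Mead",options=dict(initial_simplex=np.array(x0)+dx+np.array([[0,0,0],[.006,0,0],[0,.006,0],[0,0,.05]]))) for dx in np.random.default_rng(0).normal(0,[.003,.003,.02],(8,3))),key=lambda r:-r.fun)
    return r.x,-r.fun
# fixture: near end, left side, right side rear part
fx,s=fit([.585,.043,.19],[(-.12,.039-.078,-.12,.039)[:0] or (-.125,.036,-.125,-.036),(.06,.039,-.12,.039),(-.12,-.039,-.085,-.039)],.012,g)
print("fixture",fx[:2].round(4),np.degrees(fx[2]).round(2),s)
ring=lambda L,W:[(-L,W*.9,-L,-W*.9),(-L*.9,-W,L*.9,-W),(L,-W*.9,L,W*.9),(L*.9,W,-L*.9,W)]
# bar sides in the dark-ish open middle; ends: use saturation-free brightness, side edges at z of axis
b,s2=fit([.528,-.291,.07],[(-.02,-.0125,.02,-.0125),(.02,.0125,-.02,.0125),(-.05,.006,-.05,-.006),(.05,-.006,.05,.006)],.036,np.where(hsv[...,1]<90,g,np.where((hsv[...,0]<6)|(hsv[...,0]>172),120,20)).astype(float))
print("bar",b[:2].round(4),np.degrees(b[2]).round(2),s2)
org=((hsv[...,0]>4)&(hsv[...,0]<20)&(hsv[...,1]>150)&(hsv[...,2]>90))*120.
k,s3=fit([.548,-.047,.1],ring(.025,.007),.069,org)
print("wing",k[:2].round(4),np.degrees(k[2]).round(2),s3)
im=cv2.resize(p["frame"][:,:,::-1],None,fx=4,fy=4,interpolation=cv2.INTER_CUBIC)
def dr(v,pts,Z,col):
    P=np.array(pts,float); q=(proj(w(*v,P[:,0],P[:,1],Z))+.5)*4-.5
    cv2.polylines(im,[np.round(q).astype(int)],True,col,1)
rec=lambda a,b,c,d:[(a,c),(b,c),(b,d),(a,d)]
dr(fx,rec(-.125,.065,-.039,.039),.012,(0,255,255))
dr(fx,[(-.026,.0235),(0,.0132),(.05,.0132),(.05,-.0132),(0,-.0132),(-.026,-.0235)],.036,(0,255,0))
dr(b,rec(-.05,.05,-.0125,.0125),.036,(255,0,255)); dr(k,rec(-.025,.025,-.007,.007),.069,(255,255,0)); dr(k,rec(-.1,0,-.006,.006),.03,(255,255,0))
im=im[150*4:265*4,165*4:355*4]; cv2.imwrite("pics/ov.png",im); print(im.shape)
E
```

```text
fixture [0.5823 0.0549] 14.1 282.9560315158596
bar [ 0.5299 -0.2906] 1.38 388.3863640637836
wing [ 0.5515 -0.0513] 2.23 381.3813304232486
(460, 760, 3)
```

View pics/ov.png

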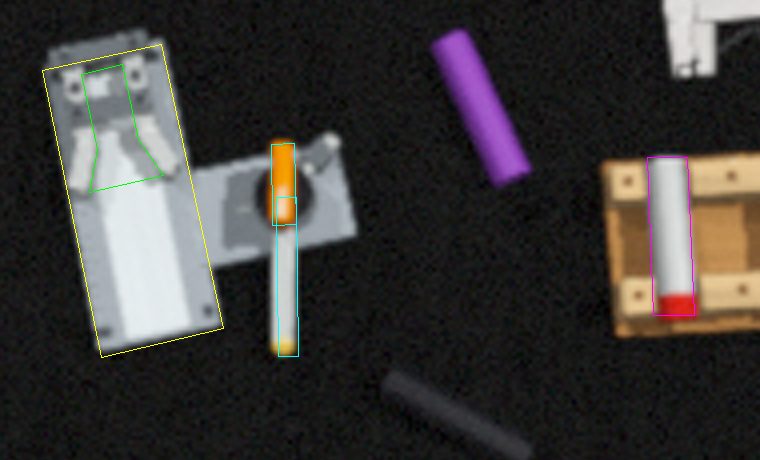

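```bash
cat > go.py <<'E'
import sys
from h import *
x,y,z,a=map(float,sys.argv[1:5])   # target TCP world, tool-x yaw deg, tool down
s=ctrl.sense(); T=R.from_rotvec(s["eef_rot"])
c,d=np.cos(np.radians(a)),np.sin(np.radians(a))
G=R.from_matrix(np.array([[c,d,0],[d,-c,0],[0,0,-1]]))
print("t",round(s["t"],2),"at",np.round(s["tcp_pos"],4),"F",np.round(s["contact_force"],1),"grip",round(float(s["grip_width"]),3),"q6",round(s["qpos"][5],2))
print("turn",(T.inv()*G).as_rotvec().round(4),"shift",T.inv().apply(np.array([x,y,z])-s["tcp_pos"]).round(4))
E
python3 go.py .529 -.2915 .15 3.5
```

```text
t 1.4 at [0.1954 0.5673 0.2313] F [ 0.4 -0.3 -0.7] grip 1.001 q6 -0.12
turn [-1.0000e-04  1.0000e-04  2.7487e+00] shift [-0.5951 -0.7032  0.0813]
```

```bash
python3 -m jog '[[[0,0,2.749],[-0.595,-0.703,0.03],0.6],[[0,0,2.749],[-0.595,-0.703,0.03],0.6],[[0,0,2.749],[-0.595,-0.703,0.03],0.6],[[0,0,2.749],[-0.595,-0.703,0.03],0.6],[[0,0,2.749],[-0.595,-0.703,0.03],0.6]]'; python3 go.py .529 -.2915 .15 3.5
```

```text
t: 1.9
tcp_pos: [0.2863, 0.3327, 0.2233]
eef_rot: [1.625, 2.688, 0.001]
contact_force: [0.7, 0.4, 0.2]
grip_width: 0.603
finger_force: 0.0
t 1.9 at [0.2863 0.3327 0.2233] F [0.7 0.4 0.2] grip 0.603 q6 0.22
turn [ 6.0000e-04 -7.0000e-04  1.9934e+00] shift [-0.6655 -0.0755  0.0733]
```

```bash
python3 -m jog '[[[0,0,1.993],[-0.665,-0.075,0.03],0.6],[[0,0,1.993],[-0.665,-0.075,0.03],0.6],[[0,0,1.993],[-0.665,-0.075,0.03],0.6],[[0,0,1.993],[-0.665,-0.075,0.03],0.6],[[0,0,1.993],[-0.665,-0.075,0.03],0.6]]'; python3 go.py .529 -.2915 .15 3.5
```

```text
t: 2.4
tcp_pos: [0.3783, 0.1002, 0.2123]
eef_rot: [2.497, 1.906, 0.002]
contact_force: [1.2, 1.4, -0.1]
grip_width: 0.604
finger_force: 0.0
t 2.4 at [0.3783 0.1002 0.2123] F [ 1.2  1.4 -0.1] grip 0.604 q6 0.35
turn [ 8.0000e-04 -1.2000e-03  1.2427e+00] shift [-0.3381  0.2486  0.0625]
```

```bash
python3 -m jog '[[[0,0,1.243],[-0.338,0.249,0.06],0.6],[[0,0,1.243],[-0.338,0.249,0.06],0.6],[[0,0,1.243],[-0.338,0.249,0.06],0.6],[[0,0,1.243],[-0.338,0.249,0.06],0.6],[[0,0,1.243],[-0.338,0.249,0.06],0.6]]'; python3 go.py .529 -.2915 .1 3.5
```

```text
t: 2.9
tcp_pos: [0.4687, -0.1306, 0.1765]
eef_rot: [3.022, 0.858, 0.001]
contact_force: [0.9, 1.1, 0.7]
grip_width: 0.601
finger_force: 0.0
t 2.9 at [ 0.4687 -0.1306  0.1765] F [0.9 1.1 0.7] grip 0.601 q6 0.6
turn [ 4.000e-04 -6.000e-04  4.919e-01] shift [-0.0333  0.1686  0.0766]
```

```bash
python3 -m jog '[[[0,0,0.492],[-0.033,0.169,0.076],0.6],[[0,0,0.492],[-0.033,0.169,0.076],0.6],[[0,0,0.492],[-0.033,0.169,0.076],0.6],[[0,0,0.492],[-0.033,0.169,0.076],0.6],[[0,0,0.492],[-0.033,0.169,0.076],0.6]]'; python3 go.py .529 -.2915 .0217 3.5
```

```text
t: 3.4
tcp_pos: [0.5311, -0.2935, 0.0985]
eef_rot: [3.139, 0.1, 0.0]
contact_force: [-0.3, -0.3, -0.2]
grip_width: 0.6
finger_force: 0.0
t 3.4 at [ 0.5311 -0.2935  0.0985] F [-0.3 -0.3 -0.2] grip 0.6 q6 0.89
turn [ 0.0013 -0.0001  0.0027] shift [-0.002  -0.0022  0.0768]
```

```bash
python3 -m jog '[[[0,0,0],[0,0,0.04],0.6],[[0,0,0],[0,0,0.06],0.6],[[0,0,0],[0,0,0.077],0.6],[[0,0,0],[0,0,0.077],0.6],[[0,0,0],[0,0,0.077],0.6]]' 60; python3 go.py .529 -.2915 .0217 3.5
```

```text
t: 3.9
tcp_pos: [0.5299, -0.2885, 0.0241]
eef_rot: [-3.14, -0.108, 0.001]
contact_force: [-0.1, -0.5, 0.5]
grip_width: 0.602
finger_force: 0.0
t 3.9 at [ 0.5299 -0.2885  0.0241] F [-0.1 -0.5  0.5] grip 0.602 q6 0.89
turn [-0.0003  0.0003  0.0074] shift [-0.0011  0.003   0.0024]
```

```bash
python3 -m jog '[[[0,0,0],[-0.001,0.002,0.002],0.6],[[0,0,0],[-0.001,0.002,0.002],0.1],[[0,0,0],[-0.001,0.002,0.002],0.1],[[0,0,0],[-0.001,0.002,0.002],0.1],[[0,0,0],[-0.001,0.002,0.002],0.1]]' 60; python3 go.py .529 -.2915 .0217 3.5
```

```text
t: 4.4
tcp_pos: [0.5296, -0.2914, 0.0228]
eef_rot: [3.139, 0.106, 0.002]
contact_force: [-1.0, 1.1, 6.0]
grip_width: 0.266
finger_force: 58.7
t 4.4 at [ 0.5296 -0.2914  0.0228] F [-1.   1.1  6. ] grip 0.266 q6 0.89
turn [ 0.0009 -0.001   0.0067] shift [-0.0006  0.0001  0.0011]
```

```bash
python3 -m jog '[[[0,0,0],[0,0,-0.02],0.1],[[0,0,0],[0,0,-0.05],0.1],[[0,0,0],[0,0,-0.09],0.1],[[0,0,0],[0,0,-0.11],0.1],[[0,0,0],[0,0,-0.11],0.1]]'; python3 go.py .5202 .0393 .13 14.1
```

```text
t: 4.9
tcp_pos: [0.5311, -0.2924, 0.1349]
eef_rot: [3.136, 0.106, 0.008]
contact_force: [1.6, -0.1, -3.3]
grip_width: 0.268
finger_force: 60.0
t 4.9 at [ 0.5311 -0.2924  0.1349] F [ 1.6 -0.1 -3.3] grip 0.268 q6 0.89
turn [ 0.0046 -0.0046 -0.1783] shift [ 0.0116 -0.3317  0.0036]
```

```bash
python3 -m jog '[[[0,0,-0.178],[0.012,-0.332,0],0.1],[[0,0,-0.178],[0.012,-0.332,0],0.1],[[0,0,-0.178],[0.012,-0.332,0],0.1],[[0,0,-0.178],[0.012,-0.332,0],0.1],[[0,0,-0.178],[0.012,-0.332,0],0.1]]'; python3 go.py .5202 .0393 .07 14.1
```

```text
t: 5.4
tcp_pos: [0.5194, -0.0392, 0.1299]
eef_rot: [-3.117, -0.384, 0.004]
contact_force: [1.0, 0.5, -3.9]
grip_width: 0.267
finger_force: 60.2
t 5.4 at [ 0.5194 -0.0392  0.1299] F [ 1.   0.5 -3.9] grip 0.267 q6 1.12
turn [-0.0012  0.0025 -0.0009] shift [ 0.0199 -0.0759  0.06  ]
```

```bash
python3 -m jog '[[[0,0,-0.045],[0.012,-0.083,0.0],0.1],[[0,0,-0.045],[0.012,-0.083,0],0.1],[[0,0,-0.045],[0.012,-0.083,0],0.1],[[0,0,-0.045],[0.012,-0.083,0],0.1],[[0,0,-0.045],[0.012,-0.083,0],0.1]]'; python3 go.py .5202 .0393 .07 14.1
```

```text
t: 5.9
tcp_pos: [0.5122, 0.0415, 0.1307]
eef_rot: [3.108, 0.455, -0.002]
contact_force: [1.2, 0.2, -3.2]
grip_width: 0.268
finger_force: 60.3
t 5.9 at [0.5122 0.0415 0.1307] F [ 1.2  0.2 -3.2] grip 0.268 q6 1.23
turn [0.     0.0015 0.0444] shift [0.0071 0.0044 0.0607]
```

Now refine and take a look before setting it down.

```bash
python3 -m jog '[[[0,0,0.044],[0.007,0.004,0.02],0.1],[[0,0,0.044],[0.007,0.004,0.04],0.1],[[0,0,0.044],[0.007,0.004,0.06],0.1],[[0,0,0.044],[0.007,0.004,0.07],0.1],[[0,0,0.044],[0.007,0.004,0.07],0.1]]'; python3 go.py .5202 .0393 .0147 14.1; python3 - <<'E'
from h import *
save(cam("top"),"t2.png",(150,130,330,265),4); save(cam("scene"),"s2.png",(170,120,300,220),6)
E
```

```text
t: 6.4
tcp_pos: [0.5193, 0.0394, 0.0601]
eef_rot: [-3.118, -0.384, 0.005]
contact_force: [-0.7, 0.5, -3.6]
grip_width: 0.27
finger_force: 60.3
t 6.4 at [0.5193 0.0394 0.0601] F [-0.7  0.5 -3.6] grip 0.27 q6 1.27
turn [-0.0008  0.0033 -0.001 ] shift [0.001  0.0003 0.0454]
```

View pics/s2.png

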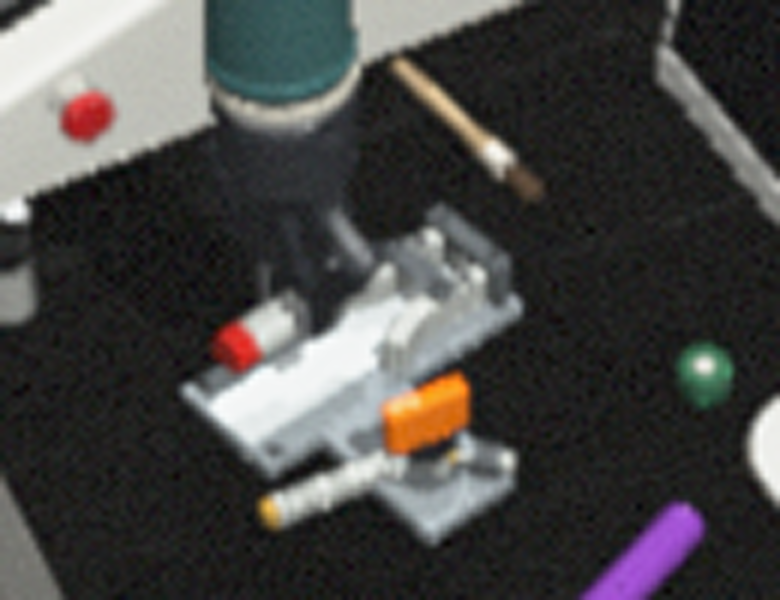

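The bar hangs level over the bed with its red end at (238,345), towards the open end. Next I lower it.

```bash
python3 -m jog '[[[0,0,0],[0.001,0,0.02],0.1],[[0,0,0],[0.001,0,0.035],0.1],[[0,0,0],[0.001,0,0.044],0.1],[[0,0,0],[0.001,0,0.044],0.1],[[0,0,0],[0.001,0,0.044],0.1]]'; python3 go.py .5202 .0393 .0147 14.1
```

```text
t: 7.0
tcp_pos: [0.522, 0.0405, 0.0182]
eef_rot: [3.117, 0.387, 0.001]
contact_force: [0.6, 0.2, -3.3]
grip_width: 0.266
finger_force: 60.3
t 7.0 at [0.522  0.0405 0.0182] F [ 0.6  0.2 -3.3] grip 0.266 q6 1.27
turn [ 0.0004 -0.0007  0.0007] shift [-0.002   0.0008  0.0035]
```

```bash
python3 -m jog '[[[0,0,0],[-0.001,0.001,0.002],0.1],[[0,0,0],[-0.001,0.001,0.003],0.1],[[0,0,0],[-0.001,0.001,0.0035],0.1],[[0,0,0],[-0.001,0.001,0.0035],0.1],[[0,0,0],[-0.001,0.001,0.0035],0.1]]'; python3 go.py .5202 .0393 .0147 14.1
```

```text
t: 7.5
tcp_pos: [0.5211, 0.0393, 0.0148]
eef_rot: [3.117, 0.387, 0.001]
contact_force: [-1.5, -0.9, 6.5]
grip_width: 0.268
finger_force: 61.3
t 7.5 at [0.5211 0.0393 0.0148] F [-1.5 -0.9  6.5] grip 0.268 q6 1.27
turn [ 0.0005 -0.0007  0.0008] shift [-0.0008 -0.0002  0.0001]
```

```bash
python3 -m jog '[[[0,0,0],[0,0,0],0.5],[[0,0,0],[0,0,0],0.5],[[0,0,0],[0,0,0],0.5],[[0,0,0],[0,0,-0.02],0.5],[[0,0,0],[0,0,-0.06],0.5]]'; python3 -m jog '[[[0,0,0],[-0.04,0,-0.03],0],[[0,0,0],[-0.08,0,-0.03],0],[[0,0,0],[-0.1,0,-0.03],0],[[0,0,0],[-0.1,0,-0.03],0],[[0,0,0],[-0.1,0,-0.03],0]]' ; python3 go.py .40 .0092 .05 14.1; python3 - <<'E'
from h import *
save(cam("top"),"t3.png",(150,130,330,265),4)
E
```

```text
t: 8.0
tcp_pos: [0.5183, 0.0395, 0.0723]
eef_rot: [-3.117, -0.386, 0.01]
contact_force: [0.3, -0.0, -0.0]
grip_width: 0.497
finger_force: 0.0
t: 8.5
tcp_pos: [0.4245, 0.0149, 0.1044]
eef_rot: [3.117, 0.386, 0.002]
contact_force: [0.2, 0.2, -0.4]
grip_width: -0.004
finger_force: 0.0
t 8.5 at [0.4245 0.0149 0.1044] F [ 0.2  0.2 -0.4] grip -0.004 q6 1.2
turn [ 0.0005 -0.0014  0.0001] shift [-0.0252 -0.0005  0.0543]
```

View pics/t3.png

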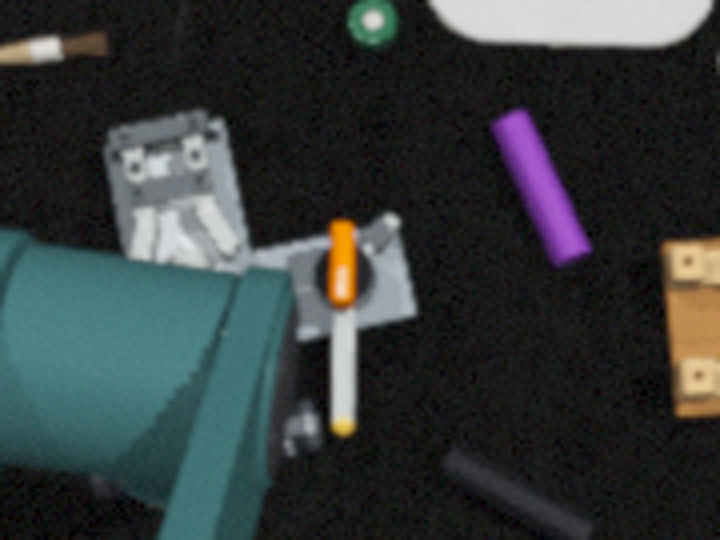

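```bash
python3 -m jog '[[[0,0,0],[0,0,0.04],0],[[0,0,0],[0,0,0.07],0],[[0,0,0],[0,0,0.087],0],[[0,0,0],[0,0,0.087],0],[[0,0,0],[0.0,0,0.087],0]]'; python3 go.py .5232 .0400 .017 14.1
```

```text
t: 9.05
tcp_pos: [0.4248, 0.0151, 0.0169]
eef_rot: [3.118, 0.387, -0.0]
contact_force: [-0.4, -0.8, -0.1]
grip_width: 0.001
finger_force: 0.0
t 9.05 at [0.4248 0.0151 0.0169] F [-0.4 -0.8 -0.1] grip 0.001 q6 1.2
turn [-0.      0.0003  0.001 ] shift [ 1.015e-01 -1.000e-04 -2.000e-04]
```

```bash
python3 -m jog '[[[0,0,0],[0.014,0,0],0],[[0,0,0],[0.028,0,0],0],[[0,0,0],[0.04,0,0],0],[[0,0,0],[0.05,0,0],0],[[0,0,0],[0.06,0,0],0]]'; python3 -m jog '[[[0,0,0],[0.006,0,0],0],[[0,0,0],[0.012,0,0],0],[[0,0,0],[0.018,0,0],0],[[0,0,0],[0.024,0,0],0],[[0,0,0],[0.03,0,0],0]]';python3 go.py .5232 .0400 .017 14.1
```

```text
t: 9.55
tcp_pos: [0.483, 0.03, 0.0174]
eef_rot: [3.117, 0.387, 0.0]
contact_force: [-2.2, -0.7, 0.2]
grip_width: -0.001
finger_force: 0.6
t: 10.05
tcp_pos: [0.5113, 0.037, 0.017]
eef_rot: [3.118, 0.386, -0.001]
contact_force: [-0.4, -0.1, -0.5]
grip_width: -0.001
finger_force: 0.4
t 10.05 at [0.5113 0.037  0.017 ] F [-0.4 -0.1 -0.5] grip -0.001 q6 1.26
turn [-0.      0.0004  0.0005] shift [ 0.0123  0.     -0.    ]
```

```bash
python3 -m jog '[[[0,0,0],[0.002,0,0],0],[[0,0,0],[0.004,0,0],0],[[0,0,0],[0.006,0,0],0],[[0,0,0],[0.008,0,0],0],[[0,0,0],[0.01,0,0],0]]';python3 go.py .5232 .0400 .017 14.1
```

```text
t: 10.55
tcp_pos: [0.5207, 0.0394, 0.0171]
eef_rot: [3.118, 0.387, -0.0]
contact_force: [-0.9, -1.0, -0.3]
grip_width: -0.0
finger_force: 0.4
t 10.55 at [0.5207 0.0394 0.0171] F [-0.9 -1.  -0.3] grip -0.0 q6 1.27
turn [0.     0.0002 0.0007] shift [0.0026 0.0001 0.0001]
```

```bash
python3 -m jog '[[[0,0,0],[0.001,0,0],0],[[0,0,0],[0.002,0,0],0],[[0,0,0],[0.003,0,0],0],[[0,0,0],[0.004,0,0],0],[[0,0,0],[0.005,0,0],0]]';python3 go.py .5232 .0400 .017 14.1; python3 - <<'E'
from h import *
save(cam("scene"),"s4.png",(170,120,300,220),6)
E
```

```text
t: 11.05
tcp_pos: [0.5256, 0.0406, 0.0171]
eef_rot: [3.118, 0.387, -0.0]
contact_force: [-0.8, -0.5, 0.2]
grip_width: -0.002
finger_force: 0.5
t 11.05 at [0.5256 0.0406 0.0171] F [-0.8 -0.5  0.2] grip -0.002 q6 1.27
turn [0.0001 0.0002 0.0007] shift [-0.0025  0.      0.0001]
```

View pics/s4.png

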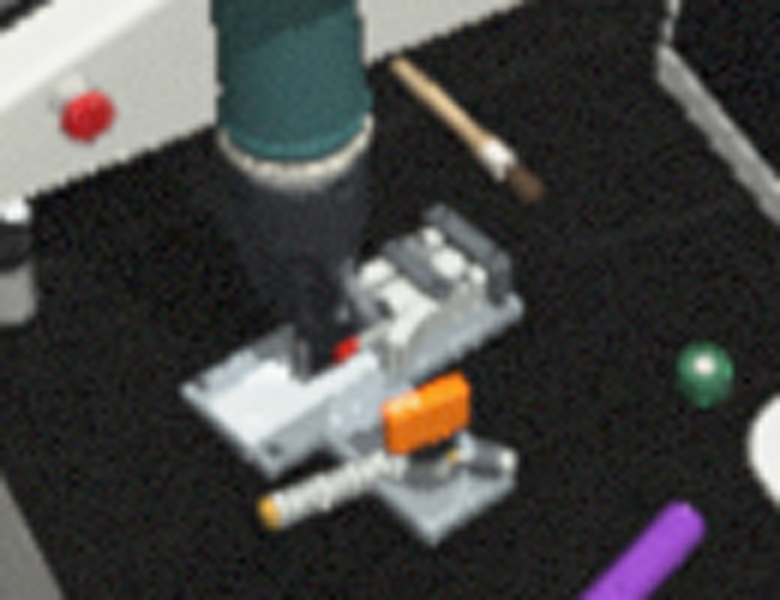

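The bar is between the guides and under the strap, its red end at (345,350). I keep pushing slowly until there is contact.

```bash
python3 -m jog '[[[0,0,0],[0.001,0,0],0],[[0,0,0],[0.0015,0,0],0],[[0,0,0],[0.002,0,0],0],[[0,0,0],[0.0025,0,0],0],[[0,0,0],[0.003,0,0],0]]';python3 go.py .5232 .0400 .017 14.1
```

```text
t: 11.6
tcp_pos: [0.528, 0.0413, 0.0171]
eef_rot: [3.118, 0.387, -0.002]
contact_force: [-2.7, -0.7, 1.3]
grip_width: 0.002
finger_force: 1.5
t 11.6 at [0.528  0.0413 0.0171] F [-2.7 -0.7  1.3] grip 0.002 q6 1.27
turn [-0.      0.001   0.0008] shift [-0.005   0.0001  0.0001]
```

```bash
python3 -m jog '[[[0,0,0],[0.0005,0,0],0],[[0,0,0],[0.001,0,0],0],[[0,0,0],[0.0015,0,0],0],[[0,0,0],[0.0015,0,0],0],[[0,0,0],[0.0015,0,0],0]]';python3 go.py .5232 .0400 .017 14.1
```

```text
t: 12.1
tcp_pos: [0.528, 0.0416, 0.0169]
eef_rot: [-3.118, -0.387, 0.005]
contact_force: [-5.6, -2.3, 4.7]
grip_width: -0.003
finger_force: 3.1
t 12.1 at [0.528  0.0416 0.0169] F [-5.6 -2.3  4.7] grip -0.003 q6 1.27
turn [-0.0005  0.0034  0.0009] shift [-0.005   0.0003 -0.0001]
```

```bash
python3 -m jog '[[[0,0,0],[0.001,0,0],0],[[0,0,0],[0.002,0,0],0],[[0,0,0],[0.003,0,0],0],[[0,0,0],[0.003,0,0],0],[[0,0,0],[0.003,0,0],0]]';python3 go.py .5232 .0400 .017 14.1
```

```text
t: 12.6
tcp_pos: [0.5279, 0.042, 0.0165]
eef_rot: [-3.117, -0.387, 0.014]
contact_force: [-10.9, -4.7, 8.0]
grip_width: -0.001
finger_force: 5.9
t 12.6 at [0.5279 0.042  0.0165] F [-10.9  -4.7   8. ] grip -0.001 q6 1.27
turn [-0.0014  0.0087  0.0013] shift [-0.0051  0.0008 -0.0005]
```

```bash
python3 -m jog '[[[0,0,0],[-0.015,0,0],0],[[0,0,0],[-0.045,0,0],0],[[0,0,0],[-0.045,0,-0.04],0],[[0,0,0],[-0.045,0,-0.08],0],[[0,0,0],[-0.045,0,-0.12],0.4]]';python3 go.py .5515 -.0513 .12 1.9
```

```text
t: 13.1
tcp_pos: [0.4897, 0.0315, 0.1385]
eef_rot: [-3.118, -0.386, -0.002]
contact_force: [0.9, 0.6, -0.4]
grip_width: 0.153
finger_force: 0.0
t 13.1 at [0.4897 0.0315 0.1385] F [ 0.9  0.6 -0.4] grip 0.153 q6 1.25
turn [ 0.     -0.0012  0.2133] shift [0.0397 0.0954 0.0186]
```

```bash
python3 -m jog '[[[0,0,0.213],[0.04,0.095,0],0.4],[[0,0,0.213],[0.04,0.095,0.01],0.4],[[0,0,0.213],[0.04,0.095,0.018],0.4],[[0,0,0.213],[0.04,0.095,0.018],0.4],[[0,0,0.213],[0.04,0.095,0.018],0.4]]';python3 go.py .5515 -.0513 .04 1.9;  python3 - <<'E'
from h import *
save(cam("top"),"t5.png",(150,130,330,265),4)
E
```

```text
t: 13.6
tcp_pos: [0.5501, -0.0501, 0.1185]
eef_rot: [-3.14, -0.053, 0.003]
contact_force: [0.7, 0.1, -0.1]
grip_width: 0.398
finger_force: 0.0
t 13.6 at [ 0.5501 -0.0501  0.1185] F [ 0.7  0.1 -0.1] grip 0.398 q6 1.32
turn [-0.0009  0.0019  0.0009] shift [0.0015 0.0013 0.0785]
```

View pics/t5.png

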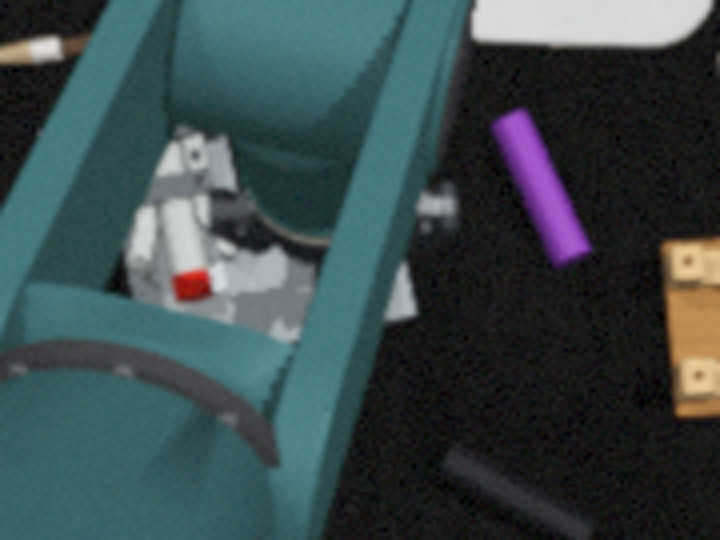

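The bar lies straight in the guides with its red end at (192,285). Next is gripping the wing.

```bash
python3 -m jog '[[[0,0,0],[0.001,0.001,0.04],0.4],[[0,0,0],[0.001,0.001,0.065],0.4],[[0,0,0],[0.001,0.001,0.076],0.4],[[0,0,0],[0.001,0.001,0.076],0.4],[[0,0,0],[0.001,0.001,0.076],0.4]]';python3 -m jog '[[[0,0,0],[0,0,0],0],[[0,0,0],[0,0,0],0],[[0,0,0],[0,0,0],0],[[0,0,0],[0,0,0],0],[[0,0,0],[0,0,0],0]]' 50;python3 go.py .5515 -.0513 .04 1.9; python3 -c "
from h import *;print(ctrl.sense()['torque'])"
```

```text
t: 14.15
tcp_pos: [0.5526, -0.0514, 0.0439]
eef_rot: [3.141, 0.054, 0.001]
contact_force: [-0.8, 0.2, 0.9]
grip_width: 0.402
finger_force: 0.0
t: 14.65
tcp_pos: [0.553, -0.0489, 0.0448]
eef_rot: [-3.137, -0.051, -0.003]
contact_force: [0.5, 13.9, 5.7]
grip_width: 0.154
finger_force: 50.5
t 14.65 at [ 0.553  -0.0489  0.0448] F [ 0.5 13.9  5.7] grip 0.154 q6 1.32
turn [-0.0038 -0.0023 -0.001 ] shift [-0.0016  0.0023  0.0048]
[ 2.05772465 -0.09497557 -0.05433117]
```

```bash
python3 -m jog '[[[0,0,0],[-0.001,-0.003,0],0],[[0,0,0],[-0.001,-0.003,0],0],[[0,0,0.1],[-0.001,-0.003,0],0],[[0,0,0.2],[-0.001,-0.003,0],0],[[0,0,0.3],[-0.001,-0.003,0],0]]' 70;python3 go.py .5515 -.0487 .0448 1.9; python3 -c "
from h import *;print(ctrl.sense()['torque'])"
```

```text
t: 15.15
tcp_pos: [0.5531, -0.0486, 0.0448]
eef_rot: [-3.112, 0.423, -0.006]
contact_force: [0.8, 4.4, 8.3]
grip_width: 0.148
finger_force: 71.9
t 15.15 at [ 0.5531 -0.0486  0.0448] F [0.8 4.4 8.3] grip 0.148 q6 1.63
turn [-0.0006 -0.0039 -0.3034] shift [-0.0015  0.0006  0.    ]
[ 0.73003249 -0.09182557  0.22975477]
```

```bash
python3 -m jog '[[[0,0,0.12],[0,0,0],0],[[0,0,0.24],[0,0,0],0],[[0,0,0.36],[0,0,0],0],[[0,0,0.48],[0,0,0],0],[[0,0,0.6],[0,0,0],0]]';python3 go.py .5515 -.0487 .0448 1.9; python3 -c "
from h import *;print(ctrl.sense()['torque'])"
```

```text
t: 15.65
tcp_pos: [0.5532, -0.0483, 0.0448]
eef_rot: [-2.846, 1.325, -0.005]
contact_force: [2.4, 5.8, 7.6]
grip_width: 0.147
finger_force: 71.8
t 15.65 at [ 0.5532 -0.0483  0.0448] F [2.4 5.8 7.6] grip 0.147 q6 2.23
turn [-0.0023 -0.0037 -0.9049] shift [-0.0008  0.0015  0.    ]
[ 0.82794025 -0.07002082 -0.00943518]
```

```bash
python3 -m jog '[[[0,0,0.12],[0,0,0],0],[[0,0,0.24],[0,0,0],0],[[0,0,0.36],[0,0,0],0],[[0,0,0.42],[0,0,0],0],[[0,0,0.42],[0,0,0],0]]';python3 go.py .5515 -.0487 .0448 1.9; python3 -c "
from h import *;print(ctrl.sense()['torque'])"
```

```text
t: 16.15
tcp_pos: [0.5533, -0.0483, 0.0449]
eef_rot: [-2.509, 1.886, -0.005]
contact_force: [3.4, 6.6, 6.4]
grip_width: 0.146
finger_force: 71.8
t 16.15 at [ 0.5533 -0.0483  0.0449] F [3.4 6.6 6.4] grip 0.146 q6 2.65
turn [-0.0035 -0.0033 -1.3223] shift [-0.0001  0.0019  0.    ]
[ 0.90801742 -0.05371501 -0.18796166]
```

```bash
python3 -m jog '[[[0,0,0.015],[0,0,0],0],[[0,0,0.03],[0,0,0],0],[[0,0,0.03],[0,0,0],0],[[0,0,0.03],[0,0,0],0],[[0,0,0.03],[0,0,0],0]]';python3 go.py .5515 -.0487 .0448 1.9; python3 -c "
from h import *;print(ctrl.sense()['torque'])"
```

```text
t: 16.65
tcp_pos: [0.5534, -0.0482, 0.0448]
eef_rot: [-2.482, 1.921, -0.005]
contact_force: [1.8, 6.1, 6.2]
grip_width: 0.149
finger_force: 71.7
t 16.65 at [ 0.5534 -0.0482  0.0448] F [1.8 6.1 6.2] grip 0.149 q6 2.67
turn [-0.0036 -0.0033 -1.3504] shift [0.    0.002 0.   ]
[ 0.9253157  -0.12207849 -0.02588761]
```

Torque is near zero, so it sits in the notch. Release and lift.

```bash
python3 -m jog '[[[0,0,0],[0,0,0],0.35],[[0,0,0],[0,0,0],0.35],[[0,0,0],[0,0,-0.01],0.35],[[0,0,0],[0,0,-0.05],0.35],[[0,0,0],[0,0,-0.09],0.35]]';python3 go.py .45 -.25 .2448 -75
```

```text
t: 17.15
tcp_pos: [0.5498, -0.0489, 0.1337]
eef_rot: [2.484, -1.921, -0.004]
contact_force: [0.6, -0.5, 0.9]
grip_width: 0.354
finger_force: 0.0
t 17.15 at [ 0.5498 -0.0489  0.1337] F [ 0.6 -0.5  0.9] grip 0.354 q6 2.67
turn [ 0.003   0.0011 -0.0074] shift [ 0.1694  0.1476 -0.1108]
```

```bash
python3 -m jog '[[[0,0,0],[0.169,0.148,-0.1],0.35],[[0,0,0],[0.169,0.148,-0.1],0.35],[[0,0,0],[0.169,0.148,-0.1],0.35],[[0,0,0],[0.169,0.148,-0.1],0.35],[[0,0,0],[0.169,0.148,-0.1],0.35]]'; python3 - <<'E'
from h import *
p=cam("top");save(p,"t6.png",(150,130,330,265),4)
w=cloud(p);hsv=cv2.cvtColor(p["frame"],cv2.COLOR_RGB2HSV);H,S,V=[hsv[...,k].astype(int) for k in range(3)]
m=((H<6)|(H>172))&(S>150)&(w[...,0]>.45)&(w[...,0]<.6)&(abs(w[...,1])<.08); q=w[m]; print("red",q.mean(0))
c,s=np.cos(np.radians(14.1)),np.sin(np.radians(14.1)); d=q.mean(0)[:2]-[.5823,.0549]; print("fixture frame",c*d[0]+s*d[1],-s*d[0]+c*d[1])
E
```

```text
t: 17.65
tcp_pos: [0.449, -0.2514, 0.2349]
eef_rot: [2.485, -1.922, 0.001]
contact_force: [0.9, -1.0, -0.2]
grip_width: 0.349
finger_force: 0.0
red [0.54218554 0.04282274 0.03291124]
fixture frame -0.04184809103222649 -0.001940913716304402
```

View pics/t6.png

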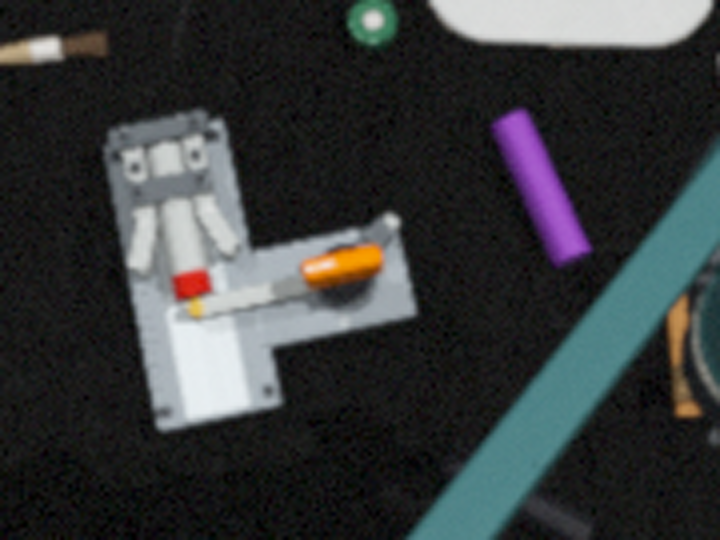

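The red end is at (192,284). In the fixture frame the paint's centre is at x = -42 mm, as expected for a bar that is home. The lock arm lies behind it at (195,308).

```bash
python3 -m jog '[[[0,0,0],[0,0,0],0.35],[[0,0,0],[0,0,0],0.35],[[0,0,0],[0,0,0],0.35],[[0,0,0],[0,0,0],0.35],[[0,0,0],[0,0,0],0.35]]'; python3 -c "
from workcell import ctrl;print(ctrl.job_done())"
```

```text
t: 18.2
tcp_pos: [0.4506, -0.2486, 0.2326]
eef_rot: [2.487, -1.919, -0.002]
contact_force: [0.4, -0.7, -0.3]
grip_width: 0.352
finger_force: 0.0
the job is handed in; nothing more can be done
None
```

I loaded the red bar, pushed it home against the end stop and turned the lock into its locked notch with the arm behind the bar, then handed the job in at about 18 s; the judge's result was not shown.

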